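# Set the dosing controller's thumbwheels and load the value

## Robot

A 6-joint arm with a two-finger parallel gripper is mounted at the origin on a cart in front of the work surface, level with it; the furniture and walls round the work are solid. World frame = base frame: x ahead of the robot, y to its left, z up, the work surface at z = 0. Lengths are in m, angles in rad, forces in N, time in s.
With the tool pointing down it reaches from about 0.35 to 0.875 m from the base axis. Payload 4.2 kg.
Tool frame: the origin (TCP) lies at the very end of the fingers, on their centre line; the grasp point (between the pads) lies 19 mm behind it; z points along the fingers, y is the line along which they close (so a half turn about z gives the same grasp; the last joint's range is limited). The gripper opens to 87 mm and grips with 3 to 60 N. Pads are 19 mm wide; open, the fingers measure 117 mm over their backs; the gripper's body (75 mm by 190 mm) begins 51 mm behind the grasp point.
Start: joints at [1.405, 0.385, 0.008, 0, -1.194, -0.259], TCP at [0.258, 0.569, 0.188] pointing down, gripper open.
Joint ranges: [-3.14, 3.14], [-1.21, 2.06], [-1.07, 1.41], [-3.16, 2.05], [-2.99, -0.16], [-3.1, 3.1]. Speed limits (rad/s): [2.79, 2.79, 3.14, 3.14, 3.14, 3.14].

## Interface

Orientations are given as a rotation vector (axis times angle).
In Python, from rig import robot, viewer, ticket gives the robot as it stands.
- The arm moves only by the shell command python3 -m crank 'ROWS' [FORCE]. ROWS is JSON, a list of rows, each a list of 5 numbers: the shift along the tool's x, y, z in m, then the turn about the tool's z in degrees, then the opening, from 0 (shut) to 1 (fully open). A call has 1 to 10 rows; each row shifts and turns the commanded pose from where the row before left it, along the tool's axes as they then stand; what a row does not reach is not made up. A row lasts 1/12 s, in which the tool goes at most 41.7 mm and 7.16 degrees, less where a joint would pass 70% of its speed; a pose out of reach is approached as far as the arm can. A call is refused whole if a number of a shift passes 0.0417 or a number of a turn 7.16, either way. A call with a gripper value outside its range is refused whole. The fingers move at their own pace and stop on an object; FORCE is the grip in N (left out, the last holds). Time passes only in rows, so rows that do not move let the fingers close. It gives the time, the measured TCP pose, the force, the opening and the grip force at its end, in the units of the state.
- robot.get_state(): the state, without advancing time (a new reading comes with each control period).
- viewer.camera(name): name is "scene" or "top" or "wrist"; returns the picture (400x640x3 uint8, blue, green, red); there is no depth.
- viewer.camera_params(name): a dict with "mtx" (3x3 intrinsics, pixels), "k1" (the pictures are not rectified: a ray, as slopes to the right and down, at radius r is drawn at 1 + k1 r^2 times it, then the intrinsics apply), "R" (3x3) and "t" (3): a world point X has camera coordinates R X + t. Camera axes: x right, y down, z forward; pixel columns grow to the right and rows downward; lengths in m; the calibration is good to about 2 mm. A picture is of the moment at which its call begins: read the wrist's pose just before it. camera_params takes no time and is no camera call; for the wrist camera it gives the pose at the moment of the call.
- ticket.close_job(): hands the job in; it is judged then, once.
Trained networks look in the newest picture that a camera, given by its name, has taken for a name from the list of things; names that differ only in an ending like _2 or _b are one class to them, and where a whole thing is asked for, a point or a joint stands for the part that bears it (a point fixed in the world has none). Each returns a list of dicts, best first, with "conf" (0 to 1); they miss things now and then, are a little off and sometimes report something else, mostly with a low value. They report only what shows in the picture. A call takes as long as a camera call.
- viewer.trace(camera, query): "mask" (400x640 bool, what is visible of it) and "xy" ([column, row] in pixels, amid what is visible of it).
- viewer.tip_of(camera, query): "xy" ([column, row] in pixels: a listed point, or the origin of a listed thing).
The state is a dict: "time_s": time; "joint_pos": joint angles; "qvel": joint speeds; "tau": joint torques, N m; "ee_pos": TCP position; "eef_rot": TCP orientation; "force": force on the tool from outside, world axes, zero at the start; "torque": the same for the moment, N m; "opening": opening from 0.0 (shut) to 1.0 (fully open); "gripper_force": force on a finger pad.
Only numpy, scipy, OpenCV 4.12 (cv2) and the standard library are available. Lean on these libraries where they do the work, as an engineer would, in place of code of your own. Each camera call takes 0.05 s, during which the arm holds its last target. There are 200 camera calls.

## Task

Set the dosing controller on the bench to 35: roll the left thumbwheel until it shows three pips uppermost and the right one until it shows five (a wheel turns freely while it is pressed in), then press the green button to load the setting and let it come back up. Be gentle with the wheels, and leave the timer, the beaker and the other things where they are.

Things in the scene. Friction and masses are not known exactly. Their poses are not given: they have to be found in the camera images.
- controller: white box 150 x 260 x 70 mm (x, y, z), fixed, level; origin at the centre of its underside; +x points away from the robot at yaw 0, +y left, z up. The flat panel on top (height 70 mm) has two thumbwheels in black slots and a green button. Wheels: white, 60 mm in diameter, 20 mm wide, level axle along y, between black 6 mm cheeks that end 9 mm below the wheel's top
- left_wheel (a joint): Left wheel, value = number x 0.6283 rad (18.8 mm of rim a number), 0 to 9, end stops 0.3 rad beyond. Numbers are black pips as on dice (0: a bar), grey lines between; the one uppermost, between two red marks on the cheeks, counts. Rolling the top towards the controller's +x raises it. A detent holds each number and pulls the wheel to it when let go within 0.25 rad
- right_wheel (a joint): Right wheel, built exactly like the left one (value = number x 0.6283 rad, same direction). Both are sprung: they press down up to 6 mm (4 N to start, about 8 N at the bottom, then a hard stop). Pressed in 4 mm or more, the detent is clear and the wheel rolls freely under a fingertip dragged across its top
- left_slot (a point): point on the panel straight below the top of the left wheel; (0, 75, 70) mm in the controller's frame. The top of the wheel at rest is 14 to 22 mm above this point: the wheel and its cheeks sit at a height that differs between the wheels and between starts and is not in any pose; feel for it
- right_slot (a point): the same for the right wheel, at (0, 0, 70) mm in the controller's frame; its top too is 14 to 22 mm above this point, independently of the left one
- load_button_top (a point): centre of the top of the green button, 30 mm in diameter, in a black housing on the panel at (0, -80) mm in the controller's frame; moves with it
- load_button (a joint): travel of the green button, 0 up to 0.006 m fully down; spring, about 5 N at the bottom; loads the setting beyond 0.004 m
- timer: white kitchen-type timer 62 x 62 x 19 mm, loose on the bench to the right of the controller; origin at the centre of its underside; leave alone
- beaker: small glass beaker 58 x 56 x 68 mm, loose on the bench to the left of the controller; origin at the centre of its underside; leave alone

How it is judged:
By the outcome, as a careful person would: the job done as asked, in the order asked, and still so for the second after the job is handed in, with the robot touching nothing.
It also fails if it takes over 64 s, if anything falls off the work surface, if the arm or the gripper's body presses on something with over 40 N, if the wrist force passes 120 N, or if a joint passes its speed limit or range.

## Working session

There is one attempt and no reset: what is moved stays moved. The work goes in short steps, Python scripts to look and compute and a shell command to move; the robot and the scene stay as the last step left them, time stands still between calls to the robot, and variables do not carry over. Pictures are saved under pics/ and viewed, at most 10 in all, crops included, and the job is handed in when it is done.

```bash
mkdir -p pics; cat > h.py <<'E'
import numpy as np,cv2
from rig import robot,viewer,ticket
from scipy.spatial.transform import Rotation as Ro
def ray(cam,xy):
    p=viewer.camera_params(cam);M=np.array(p["mtx"]);k=p["k1"];R=np.array(p["R"]);t=np.array(p["t"])
    d=np.linalg.solve(M,[xy[0],xy[1],1.])[:2];u=d.copy()
    for _ in range(30):u=d/(1+k*(u@u))
    return -R.T@t,R.T@np.array([u[0],u[1],1.])
def atz(cam,xy,z):
    o,d=ray(cam,xy);return o+d*(z-o[2])/d[2]
def proj(cam,X):
    p=viewer.camera_params(cam);c=np.array(p["R"])@np.array(X)+np.array(p["t"]);u=c[:2]/c[2]
    u=u*(1+p["k1"]*(u@u));return (np.array(p["mtx"])@[u[0],u[1],1])[:2]
E
python3 - <<'E'
from h import *
s=robot.get_state();print(s["time_s"],s["ee_pos"],s["eef_rot"],Ro.from_rotvec(s["eef_rot"]).as_matrix().round(3).tolist())
ims=[]
for c in("top","scene"):
    im=viewer.camera(c);ims.append(im)
    for q,z in(("controller",0),("left_slot",.07),("right_slot",.07),("load_button_top",.08),("timer",0),("beaker",0)):
        for r in viewer.tip_of(c,q)[:2]:print(c,q,round(r["conf"],2),np.round(r["xy"],1),atz(c,r["xy"],z).round(4))
cv2.imwrite("pics/top.png",ims[0]);cv2.imwrite("pics/scene.png",ims[1])
print(robot.get_state()["time_s"])
E
```

```text
0.0 [0.25733133 0.56882899 0.18658058] [ 3.06885667e+00 -6.62224070e-01 -5.81080792e-04] [[0.911, -0.412, -0.001], [-0.412, -0.911, -0.002], [0.0, 0.002, -1.0]]
top controller 0.64 [320.7 233.3] [0.5281 0.0343 0.    ]
top left_slot 0.89 [287.  230.7] [0.5286 0.1099 0.07  ]
top right_slot 0.69 [318.6 231.1] [0.529  0.0382 0.07  ]
top right_slot 0.59 [320.5 231.4] [0.5284 0.0339 0.07  ]
top load_button_top 0.67 [356.5 231.7] [ 0.5284 -0.0471  0.08  ]
top load_button_top 0.5 [240.2 231.5] [0.5243 0.2146 0.08  ]
top timer 0.59 [404.4 232.3] [ 0.5338 -0.1678  0.    ]
top beaker 0.94 [238.  232.5] [0.5264 0.2346 0.    ]
scene controller 0.71 [309.4 233.6] [0.5282 0.0285 0.    ]
scene left_slot 0.75 [289.4 203.1] [0.521  0.1023 0.07  ]
scene right_slot 0.83 [305.2 213.5] [0.5245 0.0412 0.07  ]
scene load_button_top 0.53 [327.  225.5] [ 0.5278 -0.0389  0.08  ]
scene timer 0.65 [367.4 277. ] [ 0.5311 -0.1841  0.    ]
scene beaker 0.74 [260.6 195.3] [0.5301 0.2523 0.    ]
scene beaker 0.37 [308.5 213.4] [0.5827 0.0914 0.    ]
0.7
```

View pics/top.png

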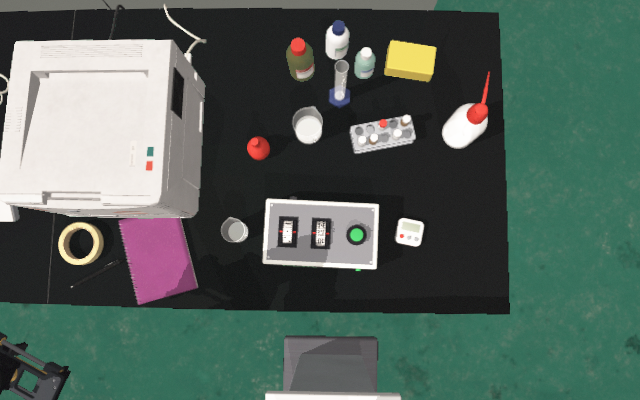

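View pics/scene.png

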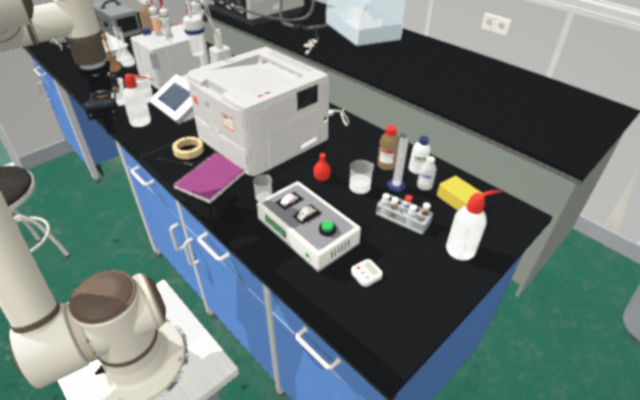

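The top view shows the controller at pixels (265–378, 200–268). The wheels are at about (288,231) and (320,232), and the button is at (357,235). The scene view shows nothing tall between the arm and the controller.

```bash
M="python3 -m crank"; $M '[[0.022,0.0186,-0.003,0,0],[0.022,0.0186,-0.003,0,0],[0.022,0.0186,-0.003,0,0],[0.022,0.0186,-0.003,0,0],[0.022,0.0186,-0.003,0,0],[0.022,0.0186,-0.003,0,0],[0.022,0.0186,-0.003,0,0],[0.022,0.0186,-0.003,0,0],[0.022,0.0186,-0.003,0,0],[0.022,0.0186,-0.003,0,0]]' 20
python3 -m crank '[[0.022,0.0186,-0.003,0,0],[0.022,0.0186,-0.003,0,0],[0.022,0.0186,-0.003,0,0],[0.022,0.0186,-0.003,0,0],[0.022,0.0186,-0.003,0,0],[0.022,0.0186,-0.003,0,0],[0.022,0.0186,-0.003,0,0],[0.022,0.0186,-0.003,0,0],[0.022,0.0186,-0.003,0,0],[0.022,0.0186,-0.003,0,0]]'
python3 -m crank '[[0,0,0,6.6,0],[0,0,0,6.6,0],[0,0,0,6.6,0],[0,0,0,6.6,0],[0,0,0,6.6,0],[0,0,0,6.6,0],[0,0,0,6.6,0],[0,0,0,6.6,0],[0,0,0,6.6,0],[0,0,0,6.3,0]]'
python3 - <<'E'
from h import *
s=robot.get_state();print(s["time_s"],s["ee_pos"],Ro.from_rotvec(s["eef_rot"]).as_matrix().round(3).tolist(),s["force"])
c="wrist";p=viewer.camera_params(c);print((-np.array(p["R"]).T@np.array(p["t"])).round(3),np.array(p["R"])[2].round(2))
im=viewer.camera(c);cv2.imwrite("pics/w1.png",im)
for q,z in(("controller",0),("left_slot",.07),("right_slot",.07),("load_button_top",.08)):
    for r in viewer.tip_of(c,q)[:2]:print(c,q,round(r["conf"],2),np.round(r["xy"],1),atz(c,r["xy"],z).round(4))
E
```

```text
time_s: 1.53
ee_pos: [0.3817, 0.308, 0.2181]
eef_rot: [-3.071, 0.662, -0.0]
force: [0.2, 0.6, 0.9]
opening: 0.326
gripper_force: 0.0
time_s: 2.37
ee_pos: [0.5055, 0.0477, 0.2481]
eef_rot: [-3.071, 0.662, -0.001]
force: [0.9, 0.6, 0.5]
opening: 0.004
gripper_force: 0.0
time_s: 3.2
ee_pos: [0.5051, 0.0492, 0.2478]
eef_rot: [-2.214, 2.228, -0.0]
force: [-0.5, -0.8, -0.4]
opening: 0.005
gripper_force: 0.0
3.2 [0.50509719 0.04915135 0.24779221] [[-0.006, -1.0, 0.0], [-1.0, 0.006, 0.0], [-0.0, -0.0, -1.0]] [-0.53599422 -0.84135935 -0.4095819 ]
[ 0.506 -0.031  0.446] [ 0.    0.29 -0.96]
wrist controller 0.67 [310.3 155.7] [0.5211 0.0332 0.    ]
wrist left_slot 0.74 [304.5 221.3] [0.5269 0.1075 0.07  ]
wrist load_button_top 0.62 [304.4  93.2] [ 0.5245 -0.0476  0.08  ]
```

View pics/w1.png

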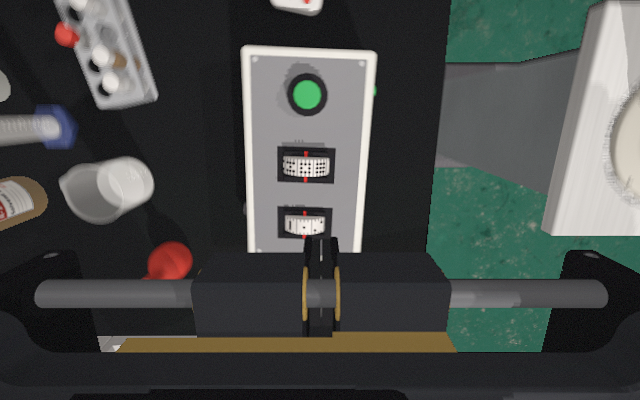

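The wrist view shows the button at about (307,94), the right wheel at (306,167) and the left wheel at (304,223). The fingers don't hide any of them. Next I'll crop to read the pips and fit the controller pose.

```bash
python3 - <<'E'
from h import *
im=cv2.imread("pics/w1.png")
c=cv2.resize(im[135:245,265:345],None,fx=5.4,fy=5.4,interpolation=cv2.INTER_CUBIC);cv2.imwrite("pics/c1.png",c);print(c.shape)
hsv=cv2.cvtColor(im,cv2.COLOR_BGR2HSV)
red=((hsv[...,0]<8)|(hsv[...,0]>172))&(hsv[...,1]>120)&(hsv[...,2]>80);red[:, :280]=0;red[:,340:]=0;red[:140]=0;red[250:]=0
n,l,st,ce=cv2.connectedComponentsWithStats(red.astype(np.uint8))
for i in range(1,n):print("red",st[i],ce[i].round(1),atz("wrist",ce[i],.08).round(4))
g=(abs(hsv[...,0].astype(int)-65)<15)&(hsv[...,1]>120)&(hsv[...,2]>80);g[:60]=0;g[125:]=0;g[:,:280]=0;g[:,335:]=0
y,x=np.nonzero(g);print("green",x.mean(),y.mean(),x.min(),x.max(),y.min(),y.max(),atz("wrist",(x.mean(),y.mean()),.08).round(4))
# box outline at top
r=viewer.camera("top");
for cam,img in(("wrist",im),("top",r)):
    if cam=="wrist":viewer.camera("wrist")
    m=max(viewer.trace(cam,"controller"),key=lambda d:d["conf"])["mask"].astype(np.uint8)
    rect=cv2.boxPoints(cv2.minAreaRect(np.argwhere(m)[:,::-1].astype(np.float32)))
    print(cam,rect.round(1).tolist(),[atz(cam,q,.07).round(4).tolist() for q in rect])
# wrist side edges: bright (white) rim columns per row
gray=im.min(axis=2)
for row in(65,90,115,140,170,195):
    xs=np.nonzero(gray[row,225:390]>150)[0]+225
    print(row,xs.min(),xs.max(),atz("wrist",(xs.min(),row),.07).round(4)[:2],atz("wrist",(xs.max(),row),.07).round(4)[:2])
E
```

```text
(594, 432, 3)
red [304 151   4   6  24] [305.5 153.5] [0.5241 0.0192 0.08  ]
red [303 177   5   5  24] [305.1 178.9] [0.525  0.0496 0.08  ]
red [303 211   4   5  19] [304.4 212.9] [0.5264 0.0927 0.08  ]
red [302 235   5   4  16] [303.8 236.2] [0.5276 0.124  0.08  ]
green 306.5839636913767 94.15582450832072 293 320 80 108 [ 0.5221 -0.0466  0.08  ]
wrist [[241.0, 252.0], [241.0, 45.0], [374.0, 45.0], [374.0, 252.0]] [[0.6119, 0.1508, 0.07], [0.5935, -0.0977, 0.07], [0.4479, -0.0978, 0.07], [0.4354, 0.1507, 0.07]]
top [[297.79998779296875, 266.8999938964844], [301.3999938964844, 199.10000610351562], [380.0, 203.3000030517578], [376.3999938964844, 271.0]] [[0.4476, 0.0834, 0.07], [0.6014, 0.0789, 0.07], [0.5948, -0.1007, 0.07], [0.4415, -0.0933, 0.07]]
65 242 375 [ 0.5938 -0.0776] [ 0.4458 -0.0777]
90 243 373 [ 0.5946 -0.0514] [ 0.4467 -0.0515]
115 244 370 [ 0.5955 -0.0241] [ 0.4488 -0.0241]
140 245 368 [0.5963 0.0045] [0.4499 0.0045]
170 246 366 [0.5977 0.0407] [0.4507 0.0406]
195 247 364 [0.5986 0.0724] [0.4519 0.0724]
```

View pics/c1.png

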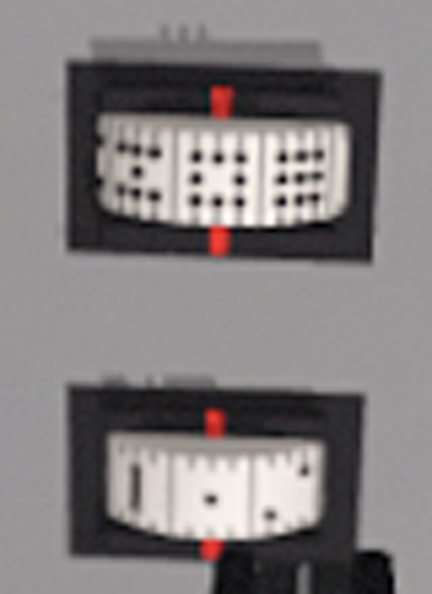

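The top pips read left = 1 and right = 8, with numbers rising toward −x. So the left wheel needs +2 and the right wheel −3. I'll use one stroke per number and let the detent finish each one, starting with the left wheel.

```bash
python3 -m crank '[[0,0,0,1.6,0],[-0.0075,-0.0014,0.018,0,0],[-0.0075,-0.0014,0.018,0,0],[-0.0075,-0.0014,0.018,0,0],[-0.0075,-0.0014,0.018,0,0],[-0.0075,-0.0014,0.018,0,0],[-0.0075,-0.0014,0.018,0,0],[-0.0075,-0.0014,0.018,0,0],[-0.0075,-0.0014,0.018,0,0],[0,0,0,0,0]]'
python3 -m crank '[[0,0,0.004,0,0],[0,0,0.002,0,0],[0,0,0,0,0]]'
python3 -m crank '[[0,0,0,0,0],[0,0,0,0,0]]'
```

```text
time_s: 4.48
ee_pos: [0.5159, 0.1088, 0.1001]
eef_rot: [2.186, -2.247, -0.004]
force: [-0.4, -0.7, -0.1]
opening: 0.006
gripper_force: 0.0
time_s: 4.73
ee_pos: [0.5184, 0.1086, 0.0983]
eef_rot: [-2.189, 2.252, -0.001]
force: [-0.7, -0.4, 0.4]
opening: 0.006
gripper_force: 0.0
time_s: 4.9
ee_pos: [0.5185, 0.1088, 0.0986]
eef_rot: [-2.188, 2.252, -0.001]
force: [-0.1, 0.7, 0.2]
opening: 0.005
gripper_force: 0.0
```

```bash
z() { :; }; python3 -m crank '[[0,0,0.003,0,0],[0,0,0.002,0,0],[0,0,0,0,0]]' | grep -E "pos|force:"
for i in 1; do python3 -m crank '[[0,0,0.0015,0,0],[0,0,0,0,0]]'| grep -E "pos|^force:"; done
python3 -m crank '[[0,0,0.0015,0,0],[0,0,0,0,0]]'| grep -E "pos|^force:"
```

```text
ee_pos: [0.5177, 0.1086, 0.0923]
force: [-0.0, 0.6, -0.4]
gripper_force: 0.0
ee_pos: [0.5179, 0.1088, 0.0909]
force: [0.4, 0.4, -1.0]
ee_pos: [0.5179, 0.1088, 0.0894]
force: [0.0, -0.3, -0.5]
```

```bash
python3 -m crank '[[0,0,0.0015,0,0],[0,0,0,0,0]]'| grep -E "pos|^force:"
python3 -m crank '[[0,0,0.001,0,0],[0,0,0,0,0]]'| grep -E "pos|^force:"
python3 -m crank '[[0,0,0.001,0,0],[0,0,0,0,0]]'| grep -E "pos|^force:"
```

```text
ee_pos: [0.5179, 0.1088, 0.0879]
force: [-0.4, -0.8, 0.4]
ee_pos: [0.5179, 0.1088, 0.087]
force: [-0.4, -0.4, -0.7]
ee_pos: [0.5179, 0.1088, 0.086]
force: [-0.4, 0.9, 0.2]
```

```bash
python3 -m crank '[[0,0,0.001,0,0],[0,0,0,0,0]]'| grep -E "pos|^force:"
python3 -m crank '[[0,0,0.001,0,0],[0,0,0,0,0]]'| grep -E "pos|^force:"
python3 -m crank '[[0,0,0.001,0,0],[0,0,0,0,0]]'| grep -E "pos|^force:"
```

```text
ee_pos: [0.5179, 0.1088, 0.085]
force: [-1.7, 0.3, 0.3]
ee_pos: [0.5179, 0.1088, 0.084]
force: [-0.5, -0.3, -1.7]
ee_pos: [0.5179, 0.1088, 0.083]
force: [-1.0, 0.2, 0.2]
```

No contact at −9.5 mm offset, so I'll re-centre and feel again.

```bash
python3 -m crank '[[0,0,-0.008,0,0],[0,-0.0095,0,0,0],[0,0,0,0,0],[0,0,0,0,0]]'| grep -E "pos|^force:"
python3 -m crank '[[0,0,0.002,0,0],[0,0,0.001,0,0],[0,0,0,0,0]]'| grep -E "pos|^force:"
python3 -m crank '[[0,0,0.001,0,0],[0,0,0.001,0,0],[0,0,0,0,0]]'| grep -E "pos|^force:"
python3 - <<'E'
from h import *
im=viewer.camera("wrist");cv2.imwrite("pics/w2.png",cv2.resize(im[120:340,220:420],None,fx=2.7,fy=2.7,interpolation=cv2.INTER_CUBIC))
E
```

```text
ee_pos: [0.5283, 0.1087, 0.0914]
force: [0.3, -0.1, 0.4]
ee_pos: [0.5271, 0.1083, 0.0876]
force: [0.3, 0.1, -0.3]
ee_pos: [0.5273, 0.1085, 0.0859]
force: [0.0, 0.0, 0.1]
```

View pics/w2.png

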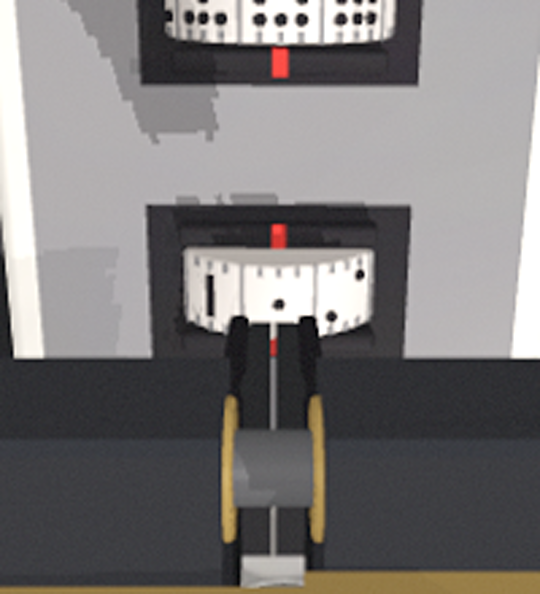

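The picture shows the tip covering only the far (+y) edge of the left wheel, at crop row ~322, while the wheel spans rows 250–335. I'll check where the TCP and the red marks project.

```bash
python3 - <<'E'
from h import *
s=robot.get_state();T=np.array(s["ee_pos"]);R=Ro.from_rotvec(s["eef_rot"]).as_matrix()
f=lambda p:((np.array(p)-[220,120])*2.7).round(0)
print(s["time_s"],T,f(proj("wrist",T)))
for dx in(-.0095,.0095):
  for dy in(-.012,.012):print(dx,dy,f(proj("wrist",T+R@[dx,dy,0])))
a=lambda p:np.array(p)/2.7+[220,120]
for z in(.075,.08,.085):
  for p in((278,236),(273,347),(280,62),(279,300)):print(z,p,atz("wrist",a(p),z).round(4))
E
```

```text
7.3667 [0.52739508 0.10853205 0.08599657] [276. 299.]
-0.0095 -0.012 [229. 334.]
-0.0095 0.012 [323. 334.]
0.0095 -0.012 [228. 264.]
0.0095 0.012 [324. 264.]
0.075 (278, 236) [0.5264 0.0951 0.075 ]
0.075 (273, 347) [0.5286 0.1268 0.075 ]
0.075 (280, 62) [0.5248 0.0502 0.075 ]
0.075 (279, 300) [0.5266 0.1131 0.075 ]
0.08 (278, 236) [0.5264 0.0935 0.08  ]
0.08 (273, 347) [0.5286 0.1245 0.08  ]
0.08 (280, 62) [0.5248 0.0497 0.08  ]
0.08 (279, 300) [0.5266 0.1111 0.08  ]
0.085 (278, 236) [0.5264 0.092  0.085 ]
0.085 (273, 347) [0.5285 0.1222 0.085 ]
0.085 (280, 62) [0.5248 0.0492 0.085 ]
0.085 (279, 300) [0.5266 0.1091 0.085 ]
```

```bash
python3 -m crank '[[0,0,0.001,0,0],[0,0,0.001,0,0],[0,0,0,0,0]]'| grep -E "pos|^force:"
python3 -m crank '[[0,0,0.001,0,0],[0,0,0,0,0]]'| grep -E "pos|^force:"
python3 -m crank '[[0,0,0.001,0,0],[0,0,0,0,0]]'| grep -E "pos|^force:"
```

```text
ee_pos: [0.5274, 0.1085, 0.0839]
force: [-0.4, 0.7, -0.1]
ee_pos: [0.5274, 0.1085, 0.083]
force: [0.3, -0.1, -0.1]
ee_pos: [0.5274, 0.1085, 0.082]
force: [-0.6, 0.7, -0.1]
```

```bash
python3 - <<'E'
from h import *
s=robot.get_state();T=np.array(s["ee_pos"])
a=viewer.camera("wrist");b=viewer.camera("scene");t=viewer.camera("top")
print(proj("scene",T),proj("top",T),proj("wrist",T))
r=lambda i,w,h:cv2.resize(i,(w,h),interpolation=cv2.INTER_CUBIC)
cv2.imwrite("pics/c3.png",np.hstack([r(a[190:290,270:370],400,400),r(b[160:260,240:340],400,400)]))
E
```

```text
[289.55773536 197.73132203] [287.15486733 230.90218959] [322.37084445 230.7182229 ]
```

View pics/c3.png

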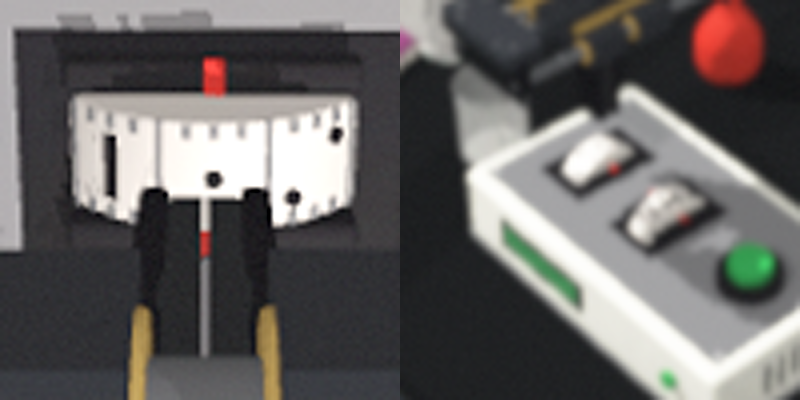

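The scene crop has the fingertip ending at about (290,187), above the wheel, while the TCP projects to (290,198). The wrist view agrees. So the closed fingertips seem to sit well above the reported TCP. I'll keep descending in small monitored steps.

```bash
python3 - <<'E'
from h import *
T=np.array(robot.get_state()["ee_pos"])
for e in(0,.01,.02,.03,.04):print(e,proj("scene",T+[0,0,e]).round(1),(proj("wrist",T+[0,-.0095,e])).round(1))
E
python3 -m crank '[[0,0,0.002,0,0],[0,0,0.001,0,0],[0,0,0,0,0]]'| grep -E "pos|^force:"
python3 -m crank '[[0,0,0.002,0,0],[0,0,0.001,0,0],[0,0,0,0,0]]'| grep -E "pos|^force:"
```

```text
0 [289.6 197.7] [321.8 217.8]
0.01 [289.5 194.9] [321.8 223. ]
0.02 [289.4 192.1] [321.9 228.7]
0.03 [289.2 189.3] [322. 235.]
0.04 [289.1 186.4] [322. 242.]
ee_pos: [0.5273, 0.1085, 0.0788]
force: [-0.1, -0.5, -0.1]
ee_pos: [0.5273, 0.1085, 0.0758]
force: [-0.3, -0.3, -0.1]
```

```bash
python3 -m crank '[[0,0,0.003,0,0],[0,0,0.003,0,0],[0,0,0,0,0]]'| grep -E "pos|^force:"
python3 -m crank '[[0,0,0.003,0,0],[0,0,0.001,0,0],[0,0,0,0,0]]'| grep -E "pos|^force:"
python3 -m crank '[[0,0,0.002,0,0],[0,0,0.001,0,0],[0,0,0,0,0]]'| grep -E "pos|^force:"
```

```text
ee_pos: [0.527, 0.1084, 0.0694]
force: [-0.3, 0.1, -0.4]
ee_pos: [0.5273, 0.1084, 0.0658]
force: [1.0, 0.3, -0.0]
ee_pos: [0.5274, 0.1085, 0.0629]
force: [1.3, -0.5, -0.6]
```

```bash
python3 - <<'E'
from h import *
T=np.array(robot.get_state()["ee_pos"])
a=viewer.camera("wrist");b=viewer.camera("scene")
print(T,proj("scene",T),proj("wrist",T))
r=lambda i,w,h:cv2.resize(i,(w,h),interpolation=cv2.INTER_CUBIC)
cv2.imwrite("pics/c4.png",np.hstack([r(a[190:290,270:370],400,400),r(b[160:240,250:330],400,400)]))
E
```

```text
[0.52738191 0.10847898 0.0629086 ] [289.75805653 202.91877244] [322.42403657 230.68660796]
```

View pics/c4.png

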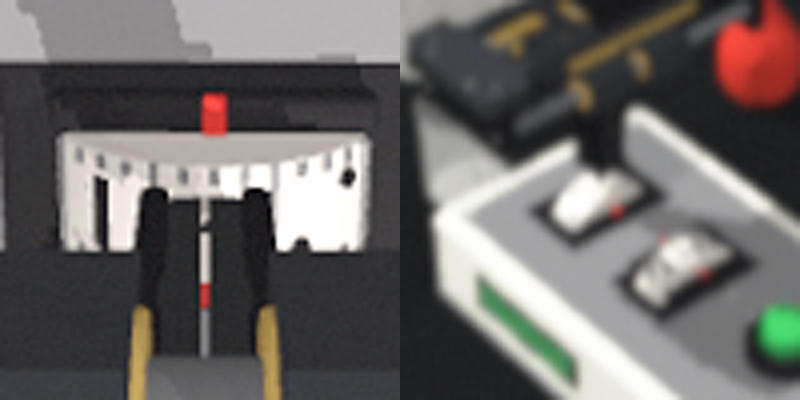

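The fingertip is now just above the wheel and centred on it. The real tip is about 36 mm above the reported TCP, so contact should come near TCP z ≈ 0.05.

```bash
python3 -m crank '[[0,0,0.002,0,0],[0,0,0.001,0,0],[0,0,0,0,0]]'| grep -E "pos|^force:"
python3 -m crank '[[0,0,0.002,0,0],[0,0,0,0,0]]'| grep -E "pos|^force:"
python3 -m crank '[[0,0,0.002,0,0],[0,0,0,0,0]]'| grep -E "pos|^force:"
```

```text
ee_pos: [0.5273, 0.1085, 0.0599]
force: [0.4, -0.5, 1.3]
ee_pos: [0.5273, 0.1085, 0.0578]
force: [-0.4, 1.0, 0.2]
ee_pos: [0.5273, 0.1084, 0.0558]
force: [-0.8, 0.5, 1.1]
```

```bash
python3 -m crank '[[0,0,0.002,0,0],[0,0,0,0,0]]'| grep -E "pos|^force:"
python3 -m crank '[[0,0,0.001,0,0],[0,0,0,0,0]]'| grep -E "pos|^force:"
python3 -m crank '[[0,0,0.001,0,0],[0,0,0,0,0]]'| grep -E "pos|^force:"
```

```text
ee_pos: [0.5273, 0.1085, 0.0538]
force: [-0.3, -0.7, 0.1]
ee_pos: [0.5274, 0.1085, 0.053]
force: [-0.2, 0.7, -0.3]
ee_pos: [0.5274, 0.1085, 0.052]
force: [0.6, -0.8, -0.3]
```

```bash
python3 -m crank '[[0,0,0.001,0,0],[0,0,0,0,0]]'| grep -E "pos|^force:"
python3 -m crank '[[0,0,0.001,0,0],[0,0,0,0,0]]'| grep -E "pos|^force:"
python3 -m crank '[[0,0,0.001,0,0],[0,0,0,0,0]]'| grep -E "pos|^force:"
```

```text
ee_pos: [0.5275, 0.1085, 0.051]
force: [-0.7, -0.2, 0.5]
ee_pos: [0.528, 0.1086, 0.0506]
force: [-1.0, -0.5, 2.7]
ee_pos: [0.5281, 0.1086, 0.0497]
force: [0.4, -1.1, 4.8]
```

Contact with the left wheel's top is at TCP z ≈ 0.0505. Now the first stroke: back 9 mm, press about 4.5–5 mm, and drag +18 mm.

```bash
python3 -m crank '[[0,0,-0.004,0,0],[0,0.0045,0,0,0],[0,0.0045,0,0,0],[0,0,0,0,0],[0,0,0.003,0,0],[0,0,0.003,0,0],[0,0,0.0025,0,0],[0,0,0,0,0],[0,0,0,0,0]]'| grep -E "pos|^force:"
```

```text
ee_pos: [0.5195, 0.1089, 0.0454]
force: [-1.6, -0.7, 7.0]
```

```bash
python3 -m crank '[[0,-0.003,0,0,0],[0,-0.003,0,0,0],[0,-0.003,0,0,0]]'| grep -E "pos|^force:"
python3 -m crank '[[0,-0.003,0,0,0],[0,-0.003,0,0,0],[0,-0.003,0,0,0],[0,0,0,0,0]]'| grep -E "pos|^force:"
python3 -m crank '[[0,0,-0.003,0,0],[0,0,-0.004,0,0],[0,0,-0.005,0,0],[0,0,-0.02,0,0],[0,0,-0.02,0,0],[0,0,0,0,0],[0,0,0,0,0]]'| grep -E "pos|^force:"
python3 - <<'E'
from h import *
a=viewer.camera("wrist");cv2.imwrite("pics/w5.png",a);cv2.imwrite("pics/c5.png",cv2.resize(a[100:260,230:390],(600,600),interpolation=cv2.INTER_CUBIC))
print(robot.get_state()["time_s"])
E
```

```text
ee_pos: [0.5288, 0.1087, 0.0456]
force: [-0.3, -1.6, 6.6]
ee_pos: [0.539, 0.1085, 0.0458]
force: [1.6, -1.0, 5.4]
ee_pos: [0.5366, 0.1087, 0.0974]
force: [0.1, 0.3, -0.3]
13.0
```

View pics/c5.png

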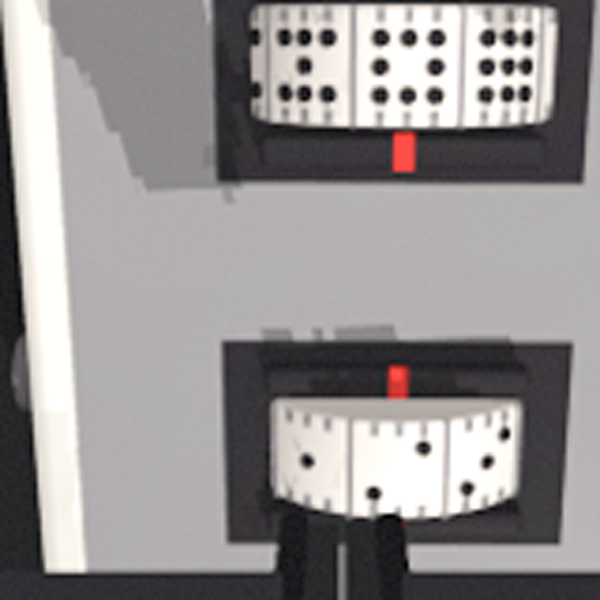

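The left wheel went from 1 to 2, now centred at (398,455) under the mark. I'll repeat the same stroke.

```bash
python3 -m crank '[[0,0.009,0.02,0,0],[0,0.009,0.02,0,0],[0,0,0.003,0,0],[0,0,0,0,0],[0,0,0.003,0,0],[0,0,0.003,0,0],[0,0,0.003,0,0],[0,0,0,0,0],[0,0,0,0,0]]'| grep -E "pos|^force:"
```

```text
ee_pos: [0.5205, 0.1092, 0.0463]
force: [-0.7, -0.4, 6.0]
```

```bash
python3 -m crank '[[0,0,0.0008,0,0],[0,-0.003,0,0,0],[0,-0.003,0,0,0],[0,-0.003,0,0,0]]'| grep -E "pos|^force:"
python3 -m crank '[[0,-0.003,0,0,0],[0,-0.003,0,0,0],[0,-0.003,0,0,0],[0,0,0,0,0]]'| grep -E "pos|^force:"
python3 -m crank '[[0,0,-0.003,0,0],[0,0,-0.004,0,0],[0,0,-0.005,0,0],[0,0,-0.02,0,0],[0,0,-0.02,0,0],[0,0,0,0,0],[0,0,0,0,0]]'| grep -E "pos|^force:"
python3 - <<'E'
from h import *
a=viewer.camera("wrist");cv2.imwrite("pics/w6.png",a)
g=cv2.cvtColor(a,cv2.COLOR_BGR2GRAY)[205:236,300:374]
# ascii view of left wheel, doubled columns
for r in g[::1]:print("".join("#" if v<90 else "+" if v<150 else "." for v in r))
E
```

```text
ee_pos: [0.5298, 0.109, 0.0459]
force: [1.0, -2.1, 7.1]
ee_pos: [0.5399, 0.1088, 0.046]
force: [1.4, -1.7, 6.0]
ee_pos: [0.5367, 0.1087, 0.0968]
force: [-0.7, 0.1, -0.8]
##################################++++####################################
####++++++++++++++++++++++++++++++++++++++++++++++++++++++++++++++++######
##++................................................................+#####
##++.................................................................+####
##++.................................................................+####
##+....+.............................................................+####
##++...+.............................................................+####
##++.................................................................+####
##++.................................................................+####
##+.............................................................++...+####
##++............................................................##...+####
##++.............+..............................................##...+####
##++............###...........
[... 694 characters left out ...]
...............#+..+#####
##++..###..........................+#+.........................+##..+#####
##++..+##......................................................##+..+#####
##++...+..............................................##+.......+...+#####
###+.........................##......................+###...........+#####
###+...+....................+###.....................+##............+#####
###++..+....................+###...................................+######
#######+.....................++.................................+#########
#########+.++..................................................+##########
############+..............................................++#############
```

The left wheel now shows 3, with 2 and 4 on either side. Next I'll move to the right wheel and feel for its top.

```bash
python3 -m crank '[[0.025,0.003,0,0,0],[0.025,0.003,0,0,0],[0.0245,0.003,0,0,0],[0,0,0.015,0,0],[0,0,0.015,0,0],[0,0,0.005,0,0],[0,0,0,0,0],[0,0,0,0,0]]'| grep -E "pos|^force:"
python3 -m crank '[[0,0,0.002,0,0],[0,0,0.001,0,0],[0,0,0,0,0]]'| grep -E "pos|^force:"
python3 -m crank '[[0,0,0.001,0,0],[0,0,0.001,0,0],[0,0,0,0,0]]'| grep -E "pos|^force:"
python3 -m crank '[[0,0,0.001,0,0],[0,0,0.001,0,0],[0,0,0,0,0]]'| grep -E "pos|^force:"
```

```text
ee_pos: [0.5251, 0.0341, 0.0604]
force: [0.1, -1.0, -0.5]
ee_pos: [0.5255, 0.0344, 0.0581]
force: [0.1, 1.3, 0.1]
ee_pos: [0.5256, 0.0342, 0.056]
force: [-0.3, -1.5, 0.3]
ee_pos: [0.5262, 0.0342, 0.0545]
force: [-0.1, -0.3, 5.5]
```

```bash
python3 -m crank '[[0,0,-0.004,0,0],[0,-0.0045,0,0,0],[0,-0.0045,0,0,0],[0,0,0,0,0],[0,0,0.003,0,0],[0,0,0.003,0,0],[0,0,0.0022,0,0],[0,0,0,0,0],[0,0,0,0,0]]'| grep -E "pos|^force:"
```

```text
ee_pos: [0.5361, 0.0339, 0.0506]
force: [1.1, -1.5, 7.2]
```

```bash
python3 -m crank '[[0,0.003,0,0,0],[0,0.003,0,0,0],[0,0.003,0,0,0]]'| grep -E "pos|^force:"
python3 -m crank '[[0,0.003,0,0,0],[0,0.003,0,0,0],[0,0.003,0,0,0],[0,0,0,0,0]]'| grep -E "pos|^force:"
python3 -m crank '[[0,0,-0.003,0,0],[0,0,-0.004,0,0],[0,0,-0.005,0,0],[0,0,-0.02,0,0],[0,0,-0.02,0,0],[0,0,0,0,0],[0,0,0,0,0]]'| grep -E "pos|^force:"
cat > asc.py <<'E'
from h import *
a=viewer.camera("wrist");cv2.imwrite("pics/w7.png",a)
g=cv2.cvtColor(a,cv2.COLOR_BGR2GRAY)[195:240,290:374]
for r in g[::1]:print("".join("#" if v<90 else "+" if v<150 else "." for v in r))
E
python3 asc.py
```

```text
ee_pos: [0.5266, 0.0342, 0.0507]
force: [0.4, -0.3, 6.8]
ee_pos: [0.5167, 0.0345, 0.0505]
force: [0.1, -0.5, 6.7]
ee_pos: [0.5165, 0.0345, 0.1022]
force: [-0.8, -0.1, -0.2]
####################################################################................
####################################################################................
####################################################################................
###################+++++############################################................
###################+++++############################################................
###################+++++############################################................
####################++++############################################................
####################++++############################################................
####################++++############################################................
####################++++################################+++#########................
...++++++++++++++++++++++++++++++++++++++++++++++++++++...+########+.........
[... 2197 characters left out ...]
##+.................
..............###...+##+...###.......................+############+.................
...............+..................................+###############+.................
................................................##################+.................
+..+........................................++####################+.................
###++..................................++#########################+.................
########++.....+#####+.............+##############################+.................
######################+++#########################################+.................
##################################################################+.................
```

The right wheel shows 7. Two more identical strokes.

```bash
python3 -m crank '[[0,-0.009,0.02,0,0],[0,-0.009,0.02,0,0],[0,0,0.0025,0,0],[0,0,0,0,0],[0,0,0.003,0,0],[0,0,0.003,0,0],[0,0,0.0035,0,0],[0,0,0,0,0],[0,0,0,0,0]]'| grep -E "pos|^force:"
```

```text
ee_pos: [0.536, 0.0339, 0.0514]
force: [1.2, -2.5, 6.0]
```

```bash
python3 -m crank '[[0,0,0.0009,0,0],[0,0.003,0,0,0],[0,0.003,0,0,0],[0,0.003,0,0,0]]'| grep -E "pos|^force:"
python3 -m crank '[[0,0.003,0,0,0],[0,0.003,0,0,0],[0,0.003,0,0,0],[0,0,0,0,0]]'| grep -E "pos|^force:"
python3 -m crank '[[0,0,-0.003,0,0],[0,0,-0.004,0,0],[0,0,-0.005,0,0],[0,0,-0.02,0,0],[0,0,-0.02,0,0],[0,0,0,0,0],[0,0,0,0,0]]'| grep -E "pos|^force:"
python3 asc.py|sed -n 10,43p
python3 -m crank '[[0,-0.009,0.02,0,0],[0,-0.009,0.02,0,0],[0,0,0.0025,0,0],[0,0,0,0,0],[0,0,0.003,0,0],[0,0,0.003,0,0],[0,0,0.0044,0,0],[0,0,0,0,0],[0,0,0,0,0]]'| grep -E "pos|^force:"
```

```text
ee_pos: [0.5267, 0.0341, 0.0507]
force: [1.0, -1.2, 6.5]
ee_pos: [0.5168, 0.0344, 0.0505]
force: [-1.6, -0.9, 7.3]
ee_pos: [0.5167, 0.0347, 0.1017]
force: [0.5, 0.2, -1.2]
####################++++################################+++#########................
..........+++++.+++++++++++++.++++++++++++++++++++++++++...+########................
...........................................................+########................
...........................................................+########................
...........................................................+########................
...........................................................+########................
..........................................................+#########................
.........................................................+##########................
.........................................................###########................
.........................................................###########................
..................................................+#+......+#######+..........
[... 1318 characters left out ...]
...+##+...+........++##########.................
...++.........###+..+###...###+.........#+.............############.................
..............+##...+###...+##.......................+#############.................
..................................................+################.................
...............................................++##################.................
+..+.........................................+#####################.................
###++...................................++#########################.................
########++.....+#####+..............+##############################.................
ee_pos: [0.5363, 0.0339, 0.0499]
force: [1.4, -1.9, 6.9]
```

The right wheel shows 6 and I'm already pressed in for the last stroke.

```bash
python3 -m crank '[[0,0.003,0,0,0],[0,0.003,0,0,0],[0,0.003,0,0,0]]'| grep -E "pos|^force:"
python3 -m crank '[[0,0.003,0,0,0],[0,0.003,0,0,0],[0,0.003,0,0,0],[0,0,0,0,0]]'| grep -E "pos|^force:"
python3 -m crank '[[0,0,-0.003,0,0],[0,0,-0.004,0,0],[0,0,-0.005,0,0],[0,0,-0.02,0,0],[0,0,-0.02,0,0],[0,0,0,0,0],[0,0,0,0,0]]'| grep -E "pos|^force:"
python3 asc.py|sed -n 10,43p
python3 -c "
from h import *
a=cv2.imread('pics/w7.png')
cv2.imwrite('pics/c7.png',cv2.resize(a[60:260,220:420],(600,600),interpolation=cv2.INTER_CUBIC))"
```

```text
ee_pos: [0.5269, 0.0341, 0.05]
force: [0.2, -0.7, 7.3]
ee_pos: [0.5169, 0.0344, 0.0498]
force: [-1.5, -0.3, 6.9]
ee_pos: [0.5167, 0.0346, 0.1008]
force: [0.0, -0.8, -0.4]
####################++++############################################................
+++++++++++++++++++++++++++++++++++++++++++++++++++++++++..+########................
.....................+++...................................+########................
...........................................................+########................
...........................................................+########................
...........................................................+########................
...........................................................+########................
.........................................................+##########................
.........................................................###########................
.........................................................###########................
..................................................++.......+########...........
[... 1260 characters left out ...]
###.................
.+###.........+#+...........+..........+##+..##..........+#########.................
..+##.........###..........###.........+##.............+###########.................
...+..........###..........###...........+............+############.................
..............+#+..........+#+.....................+###############.................
.................................................+#################.................
..............................................+####################.................
#+++.......................................+#######################.................
######+........+#####+................+############################.................
```

View pics/c7.png

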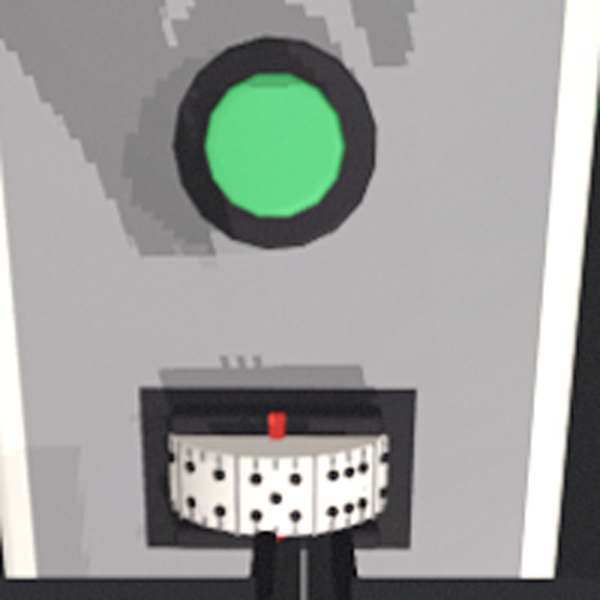

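The right wheel shows 5 under the red mark, with 4 and 6 on either side. Next is the button at crop (275,145).

```bash
python3 -m crank '[[0.02,-0.003,0,0,0],[0.02,-0.002,0,0,0],[0.02,-0.002,0,0,0],[0.02,-0.002,0,0,0],[0,0,0.015,0,0],[0,0,0.015,0,0],[0,0,0.005,0,0],[0,0,0,0,0],[0,0,0,0,0]]'| grep -E "pos|^force:"
python3 -m crank '[[0,0,0.002,0,0],[0,0,0.001,0,0],[0,0,0,0,0]]'| grep -E "pos|^force:"
python3 -m crank '[[0,0,0.002,0,0],[0,0,0.001,0,0],[0,0,0,0,0]]'| grep -E "pos|^force:"
python3 -m crank '[[0,0,0.002,0,0],[0,0,0.001,0,0],[0,0,0,0,0]]'| grep -E "pos|^force:"
```

```text
ee_pos: [0.5227, -0.0459, 0.0644]
force: [0.6, -0.7, 0.5]
ee_pos: [0.5233, -0.0456, 0.0622]
force: [0.1, 1.4, 0.5]
ee_pos: [0.523, -0.0458, 0.0588]
force: [0.3, 0.3, 0.0]
ee_pos: [0.5234, -0.0459, 0.056]
force: [-1.1, 0.4, 2.0]
```

```bash
python3 -m crank '[[0,0,0.002,0,0],[0,0,0,0,0]]'| grep -E "pos|^force:"
python3 -m crank '[[0,0,0.002,0,0],[0,0,0,0,0]]'| grep -E "pos|^force:"
python3 -m crank '[[0,0,0.001,0,0],[0,0,0,0,0]]'| grep -E "pos|^force:"
python3 -m crank '[[0,0,0.001,0,0],[0,0,0,0,0]]'| grep -E "pos|^force:"
```

```text
ee_pos: [0.5235, -0.0459, 0.054]
force: [-0.9, 0.3, 3.1]
ee_pos: [0.5234, -0.0459, 0.052]
force: [-0.3, 0.3, 4.4]
ee_pos: [0.5235, -0.0459, 0.0515]
force: [-2.1, 0.6, 6.9]
ee_pos: [0.5235, -0.0459, 0.0514]
force: [-2.6, 0.8, 12.3]
```

The button hit its stop after about 6 mm, with the force rising past 5 N. Releasing and retreating.

```bash
python3 -m crank '[[0,0,-0.003,0,0],[0,0,-0.004,0,0],[0,0,-0.01,0,0],[0,0,-0.03,0,0],[0,0,-0.03,0,0],[0,0,-0.03,0,0],[-0.03,0,-0.03,0,0],[-0.03,0,-0.03,0,0],[-0.03,0,0,0,0],[0,0,0,0,0]]'| grep -E "pos|^force:"
python3 - <<'E'
from h import *
s=robot.get_state();print(s["time_s"],s["ee_pos"])
a=viewer.camera("wrist");t=viewer.camera("top")
r=lambda i:cv2.resize(i,(400,400),interpolation=cv2.INTER_CUBIC)
b=[proj("wrist",(.5245,.0345,.085)),proj("wrist",(.5275,.1085,.085))];print(b)
x,y=np.mean(b,0).astype(int);y=min(max(y,50),350)
cv2.imwrite("pics/c8.png",np.hstack([r(a[y-50:y+50,x-50:x+50]),r(t[170:290,215:335+0])]))
for q in("timer","beaker"):print(q,[(np.round(d["xy"],1),d["conf"]) for d in viewer.tip_of("top",q)[:1]])
E
```

```text
ee_pos: [0.5267, 0.0468, 0.2179]
force: [-0.6, 0.5, -1.2]
25.45 [0.52667461 0.04678933 0.21791751]
[array([321.71653386, 177.44290683]), array([320.77375401, 240.72777205])]
timer []
beaker []
```

View pics/c8.png

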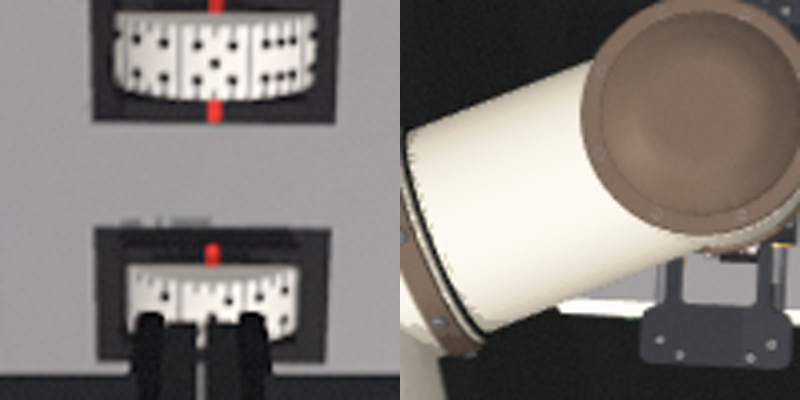

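The right wheel reads 5. The visible pips on the left wheel still match 3, as read before. The arm is clear, so I'm handing in.

```bash
python3 -c "
from rig import ticket
print(ticket.close_job())"
```

```text
the job is handed in; nothing more can be done
None
```

The controller is set to 35: the left wheel shows three pips and the right five. The green button was pressed to its stop and released, though I didn't check by camera that it came back up. The job was handed in at about 25.5 s with the arm clear.

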